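Slide a board carrier under the probe bridge and start the test

TASK

Push the flat board carrier along the bench, through the yellow lead-ins and under the low grey bridge of the test jig, until its front edge sits fully home and square against the red end stop; then press the green start button fully down and let go of it. Only push with the fingertips: do not lift, carry or tip the carrier, and leave the power adapter, the screwdriver and the small metal module where they are.

Things in the scene. Friction and masses are not known exactly. Their poses are not given: they have to be found in the camera images.
- carrier: Loose flat carrier: black tray 110 mm long (x) by 100 mm wide (y), rim 10 mm, with a blue board to 12 mm; the parts on it (steel can, white slots) reach 18 mm. 0.26 to 0.49 kg. Origin: centre of its underside; x points to its front edge (brass strip). Starts in front of the bridge, clear of the lead-ins, up to 0.3 rad askew to the lane and 40 mm to its side.
- home (a point): Where the carrier's origin lies when home: a fixed point on the bench surface, mid-lane. x: the push direction (away from the robot, turned up to 0.22 rad); y: left across the lane. The lane has no floor: the carrier slides on the bench. When home its rear edge is at x = -55 mm and sticks out 50 mm in front of the bridge.
- bridge (a point): Centre of the underside of the fixed grey bridge bar, 22 mm above the bench (4 mm above the carrier's parts), axes as home; 13 mm past home in x. Bar 36 mm along the lane, 152 mm across it, top 46 mm, brass studs on it to 56 mm high.
- lane_mouth (a point): Middle of the lane's mouth on the bench, 5 mm before home in x, axes as home. From here two aluminium guide rails (22 mm high, 22 mm thick) run 60 mm to the stop, inner faces 54 mm left and right of the middle. Before it yellow lead-ins, 16 mm high, flare out to 26 mm ahead and about 77 mm either side.
- stop_face (a point): Middle of the foot of the red end stop's face, which the carrier's front edge must meet; 55 mm past home in x, axes as home. Stop 14 mm high, 152 mm wide.
- start_top (a point): Centre of the top of the green round start button (28 mm across), in a grey housing standing on the bench to the right of the jig (x = 0, y = -125 mm in the frame of home). Pressed straight down.
- start (a joint): Travel of the start button: 0 when up, 0.006 m fully down, springs back by itself; fully down takes 5 N.
- adapter: Loose black power adapter, 85 x 45 x 30 mm, left of the jig; origin at the centre of its underside, x along its length. Leave alone.
- driver: Loose screwdriver with orange handle, 150 mm long along its x, lying to the left of the starting carrier. Leave alone.
- rf_module: Loose small aluminium module, 50 x 35 x 14 mm with two brass connectors 10 mm long on its +x end, to the right of the starting carrier; origin at the centre of its underside. Leave alone.
Not all that is in view belongs to the job. What is shaped like the carrier but orange is not meant. Leave any orange look-alike of the part that bears home alone.

How it is judged:
By the outcome, as a careful person would: the job done as asked, in the order asked, and still so for the second after the job is handed in, with the robot touching nothing.
It also fails if it takes over 67 s, if anything falls off the work surface, if the arm or the gripper's body presses on something with over 40 N, if the wrist force passes 120 N, or if a joint passes its speed limit or range.

ROBOT

A 6-joint arm with a two-finger parallel gripper is mounted at the origin on the work surface. World frame = base frame: x ahead of the robot, y to its left, z up, the work surface at z = 0. Lengths are in mm, angles in rad, forces in N, time in s.
With the tool pointing down it reaches from about 275 to 750 mm from the base axis. Payload 10.2 kg.
Tool frame: the origin (TCP) lies on the front face of the gripper's body, between the roots of the fingers; the fingertips stand 73 mm ahead of it and the grasp point (between the pads) lies ctrl.grip_depth ahead of it (ctrl.grip_depth is the distance from the TCP to the grasp point, in mm); z points along the fingers, y is the direction in which the jaws open and shut (so a half turn about z gives the same grasp; the last joint's range is limited). The gripper opens to 85 mm and grips with 20 to 120 N. Pads are 22 mm wide; open, the fingers measure 114 mm over their backs; the gripper's body (76 mm by 85 mm) begins 54 mm behind the grasp point. The pads swing forward as they close: fully open they stand 13 mm farther back than shut.
Start: joints at [1.122, 0.313, 1.498, -0, 1.331, -0.223], TCP at [117.553, 511.677, 303.894] pointing down, gripper open.
Joint ranges: [-2.94, 2.94], [-0.97, 2.17], [0.19, 2.56], [-1.23, 4.37], [0.02, 3.11], [-2.88, 2.88]. Speed limits (rad/s): [2.39, 2.39, 3.01, 3.14, 3.14, 3.14].

INTERFACE

Orientations are given as a unit quaternion [w, x, y, z].
In Python, from rig import readout, capture, ctrl, nets gives the robot as it stands. The module is installed in compiled form; this text tells all that it offers.
- The arm moves only by the tool apply_moves, never from a script. Its argument "targets" is a list of rows, each a list of 4 numbers: the shift along the tool's x, y, z in cm, then the turn about the tool's z in degrees. A call has 1 to 8 rows; each row shifts and turns the commanded pose from where the row before left it, along the tool's axes as they then stand; what a row does not reach is not made up. A row lasts 1/10 s, in which the tool goes at most 50 mm and 8.59 degrees, less where a joint would pass 70% of its speed; a pose out of reach is approached as far as the arm can. A call with a gripper value outside its range is refused whole. "grip" is the finger opening in cm, from 0 to 8.54, set as the call begins (left out, the last holds). The fingers move at their own pace and stop on an object; "force" is the grip in N (left out, the last holds). Time passes only in rows, so rows that do not move let the fingers close. It gives the time, the measured TCP pose, the force and the opening at its end, in the units of the state.
- readout.sense(): the state, without advancing time (a new reading comes with each control period).
- capture(name): name is "side" or "top" or "wrist"; returns a dict with "img" (384x512x3 uint8, red, green, blue), "fov_y" (degrees; the focal length in pixels is half the picture's height over the tangent of half this angle, whatever the lens; pixels are square), "cx", "cy" (the principal point, pixels), "eye" and "rotation" of the camera in the world. Camera axes: x right, y down, z forward; pixel columns grow to the right and rows downward; lengths in mm; the calibration is good to about 2 mm. A picture is of the moment at which its call begins. There is no depth.
- ctrl.finish_job(): hands the job in, once; it reports no verdict.
Trained networks look in the newest picture that a camera, given by its name, has taken for a name from the list of things; names that differ only in an ending like _2 or _b are one class to them, and where a whole thing is asked for, a point or a joint stands for the part that bears it (a point fixed in the world has none). Each returns a list of dicts, best first, with "score" (0 to 1); they miss things now and then, are a little off and sometimes report something else, mostly with a low value. They report only what shows in the picture. A call takes as long as a camera call. They do not tell look-alikes from the thing itself.
- nets.boxes_of(camera, target): "location" ([column, row] as shares, 0 to 1, of the picture: columns of its width, rows of its height, amid what is visible of it).
The state is a dict: "time_s": time; "joints": joint angles; "dq": joint speeds; "tau": joint torques, N m; "eef_pos": TCP position; "ee_rot": TCP orientation; "force": force on the tool from outside, world axes, zero at the start; "wrist_torque": the same for the moment, N m; "grip_width": opening from 0.0 (shut) to 1.0 (fully open).
Only numpy, scipy, OpenCV 4.12 (cv2) and the standard library are available. Lean on these libraries where they do the work, as an engineer would, in place of code of your own. Each camera call takes 0.05 s, during which the arm holds its last target.

## Working session

There is one attempt and no reset: what is moved stays moved. The work goes in short steps, Python scripts to look and compute and a tool call to move; the robot and the scene stay as the last step left them, time stands still between calls to the robot, and variables do not carry over. Pictures are saved under pics/ and viewed, and the job is handed in when it is done.

Besides the shell and the picture viewer there is one more tool, called after "Emit:" as name(argument=value, ...), one argument or row to a line, values as JSON. apply_moves: Moves the arm, as the interface text tells. Its arguments: {"type":"object","properties":{"targets":{"type":"array"},"grip":{"type":"number"},"force":{"type":"number"}},"required":["targets"]}

```bash
mkdir -p pics
cat > h.py <<'E'
import numpy as np, cv2
from rig import readout, capture, ctrl, nets
def save(c,n): cv2.imwrite(f'pics/{n}.png',cv2.cvtColor(c['img'],cv2.COLOR_RGB2BGR))
def foc(c): return c['img'].shape[0]/2/np.tan(np.radians(c['fov_y'])/2)
def ray(c,u,v,z):
    d=np.array(c['rotation'])@np.array([(u-c['cx'])/foc(c),(v-c['cy'])/foc(c),1.]); e=np.array(c['eye'])
    return e+d*(z-e[2])/d[2]
def proj(c,P):
    p=np.array(c['rotation']).T@(np.array(P,float)-np.array(c['eye'])); return np.array([c['cx']+foc(c)*p[0]/p[2],c['cy']+foc(c)*p[1]/p[2]])
E
python3 - <<'E'
from h import *
import pickle
for n in ['top','side','wrist']:
    c=capture(n); save(c,n+'0'); pickle.dump(c,open(n+'0.pkl','wb'))
    print(n,c['fov_y'],c['cx'],c['cy'],c['eye'],np.round(c['rotation'],3).tolist())
    for t in ['carrier','start_top','bridge','adapter','driver','rf_module']:
        print(t,[(round(r['location'][0]*512),round(r['location'][1]*384),round(r['score'],2)) for r in nets.boxes_of(n,t)])
s=readout.sense(); print(s, ctrl.grip_depth)
E
```

```text
top 48.80750601841228 250.93883621966492 196.06839651700548 [448.96382659  73.67535944 994.60546724] [-0.047, 0.707, -0.704, 0.049]
carrier [(313, 271, 0.81), (237, 224, 0.78)]
start_top [(428, 146, 0.51)]
bridge [(381, 141, 0.96)]
adapter [(157, 164, 0.96)]
driver [(132, 241, 0.59)]
rf_module [(314, 213, 0.93), (276, 163, 0.68)]
side 57.47212848943124 255.55821184995207 200.59063974269787 [503.11450619 690.14460039 802.87732797] [0.019, -0.05, 0.94, -0.336]
carrier [(274, 216, 0.95), (312, 174, 0.68)]
start_top [(230, 112, 0.43)]
bridge [(224, 134, 0.98), (214, 217, 0.89)]
adapter [(212, 270, 0.73)]
driver [(286, 300, 0.71)]
rf_module [(265, 171, 0.55)]
wrist 58.59755155687824 253.01690166070307 196.434311517976 [ 50.3771057  527.7564654  374.73134621] [0.107, 0.775, 0.617, 0.086]
carrier []
start_top []
bridge []
adapter []
driver []
rf_module []
{'time_s': 1.05, 'joints': array([ 1.12160365e+00,  3.12937933e-01,  1.49771578e+00,  1.51380044e-05,
        1.33097471e+00, -2.23403505e-01]), 'dq': array([ 0.00200614,  0.00105988, -0.00134144,  0.00103157,  0.00028223,
       -0.000116  ]), 'tau': array([-1.62209240e-04, -4.12169230e+01, -2.59895879e+01, -2.07287071e-04,
        4.71824314e-04,  1.31531829e-05]), 'eef_pos': array([117.55028331, 511.68141773, 303.86880806]), 'ee_rot': array([-1.28425378e-05,  1.12656716e-01,  9.93633969e-01, -1.44571542e-05]), 'force': array([ 0.1033473 ,  0.58097215, -0.78079655]), 'wrist_torque': array([-0.05476454,  0.00143948,  0.02311519]), 'grip_width': 1.003016224632085} 53.900000000000006
```

```bash
sed -i "s/np.array(c\['rotation'\])/R(c)/g" h.py
cat >> h.py <<'E'
from scipy.spatial.transform import Rotation as Ro
def R(c): return Ro.from_quat(np.array(c['rotation']),scalar_first=True).as_matrix()
E
python3 - <<'E'
import pickle,cv2
from h import *
for n in ['top','side']:
    c=pickle.load(open(n+'0.pkl','rb'));save(c,n+'0')
    print(R(c).round(2).tolist())
    im=cv2.imread(f'pics/{n}0.png')
    cv2.imwrite(f'pics/{n}0b.png',cv2.resize(im,(800,600),interpolation=cv2.INTER_CUBIC))
E
```

```text
[[0.0, -0.99, 0.13], [-1.0, -0.0, -0.0], [0.0, -0.13, -0.99]]
[[-0.99, -0.08, 0.07], [-0.11, 0.77, -0.63], [-0.0, -0.63, -0.77]]
```

View pics/top0b.png

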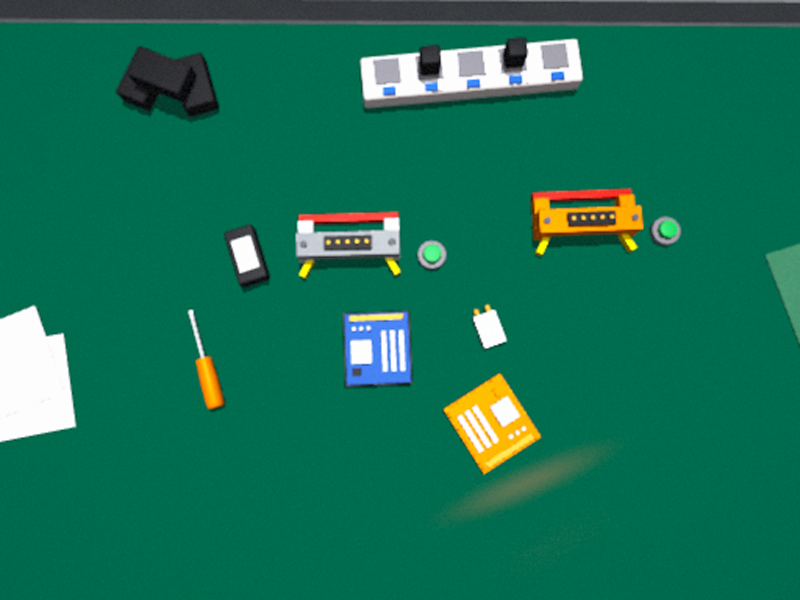

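View pics/side0b.png

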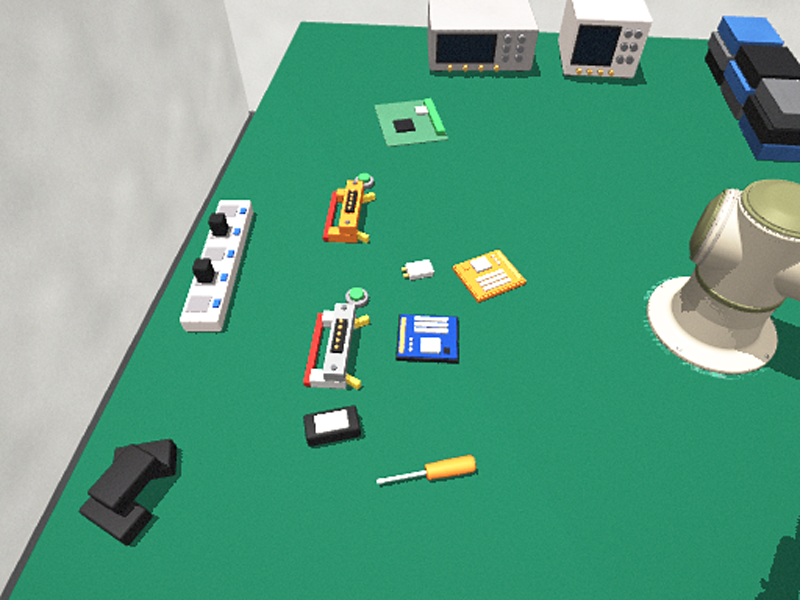

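Run:
```python
import pickle,cv2
from h import *
c=pickle.load(open('top0.pkl','rb'))
im=cv2.imread('pics/top0.png')[125:315,180:360]
cv2.imwrite('pics/top0c.png',cv2.resize(im,None,fx=3.1,fy=3.1,interpolation=cv2.INTER_CUBIC))
for n,u,v,z in [('carrier',377,349,12),('bridge',348,240,46),('button',432,254,30),('stopL',300,216,14),('stopR',399,214,14),('module',490,328,14),('adapter',247,255,30)]:
    print(n,ray(c,u*.64,v*.64,z).round(0))
```

```text
carrier [519.  93.  12.]
bridge [676. 136.  46.]
button [659.  12.  30.]
stopL [721. 211.  14.]
stopR [725.  61.  14.]
module [550. -75.  14.]
adapter [656. 287.  30.]
```

View pics/top0c.png

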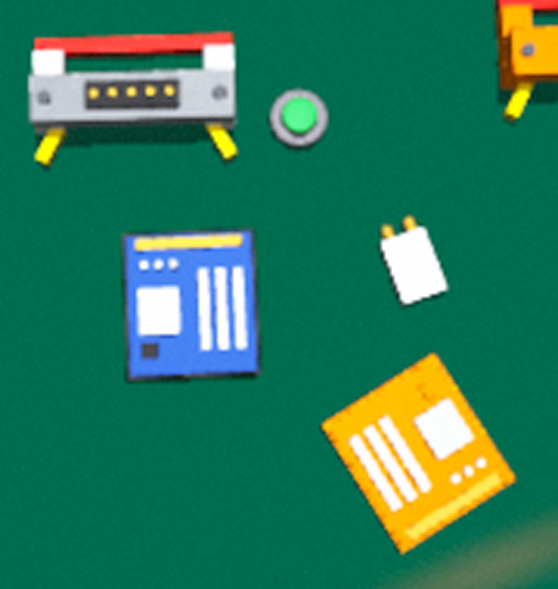

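Emit:
apply_moves(
  targets=[
    [0, 0, 0, -7.3],
    [0, 0, 0, -7.3],
    [-3.6, -3.2, 0, 0],
    [-3.6, -3.2, 0, 0],
    [-3.6, -3.2, 0, 0],
    [-3.6, -3.2, 0, 0],
    [-3.6, -3.2, 0, 0],
    [-3.6, -3.2, 0, 0],
  ],
)

```text
time_s: 1.85
eef_pos: [340.2, 324.5, 304.1]
ee_rot: [0.0, -0.015, 1.0, 0.0]
force: [0.1, 0.2, 0.7]
grip_width: 1.0
```

Emit:
apply_moves(
  targets=[
    [-3.6, -3.2, -0.2, 0],
    [-3.6, -3.2, -0.2, 0],
    [-3.6, -3.2, -0.2, 0],
    [-3.6, -3.2, -0.2, 0],
    [-3.6, -3.2, -0.2, 0],
    [-3.6, -3.2, -0.2, 0],
    [-3.6, -3.2, -0.2, 0],
    [0, 0, 0, 0],
  ],
)

```text
time_s: 2.65
eef_pos: [600.3, 105.4, 316.7]
ee_rot: [-0.0, -0.012, 1.0, -0.0]
force: [-1.4, 1.0, -0.8]
grip_width: 1.0
```

Run:
```python
from h import *
import pickle
c=capture('wrist'); pickle.dump(c,open('w1.pkl','wb')); 
im=cv2.cvtColor(c['img'],cv2.COLOR_RGB2BGR); cv2.imwrite('pics/w1.png',cv2.resize(im,(800,600),interpolation=cv2.INTER_CUBIC))
s=readout.sense(); print(s['time_s'],s['eef_pos'],s['ee_rot'],s['force'],s['joints']); print(c['eye'],R(c).round(3))
```

```text
2.7 [598.71818409 107.4285613  316.81148503] [-5.79389558e-04 -1.29202061e-02  9.99916362e-01 -3.29186966e-05] [-0.74857732 -0.46023286  0.95976349] [-1.48077127e-02  4.93130718e-01  1.20303027e+00 -9.86992753e-05
  1.44658817e+00 -1.61143289e+00]
[531.46479079 104.4827961  387.51540622] [[-0.025  0.962  0.271]
 [ 1.     0.024  0.006]
 [-0.001  0.271 -0.962]]
```

View pics/w1.png

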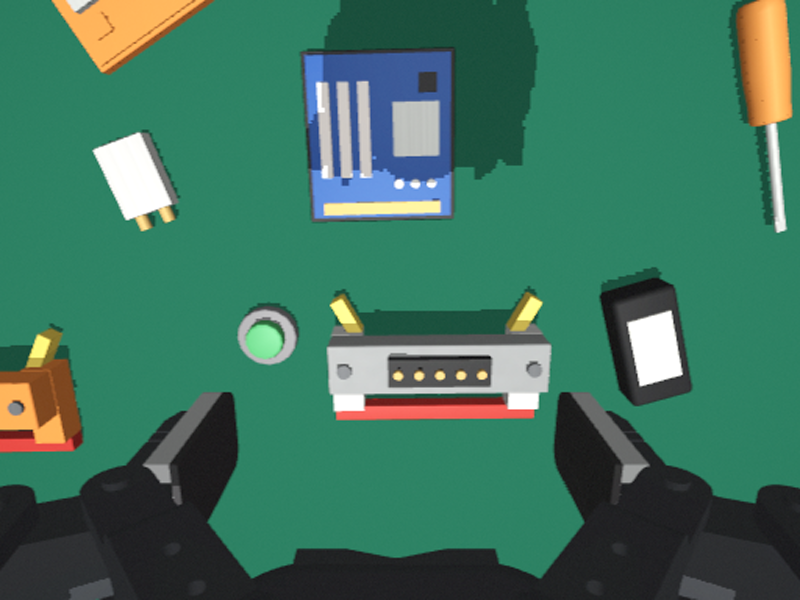

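Run:
```python
from h import *
import pickle
c=pickle.load(open('w1.pkl','rb'))
im=cv2.cvtColor(c['img'],cv2.COLOR_RGB2BGR)
cv2.imwrite('pics/w1a.png',cv2.resize(im[20:150,180:310],None,fx=4.6,fy=4.6,interpolation=cv2.INTER_CUBIC))
cv2.imwrite('pics/w1b.png',cv2.resize(im[175:275,145:360],None,fx=3.7,fy=3.7,interpolation=cv2.INTER_CUBIC))
```

```text
(no output)
```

View pics/w1a.png

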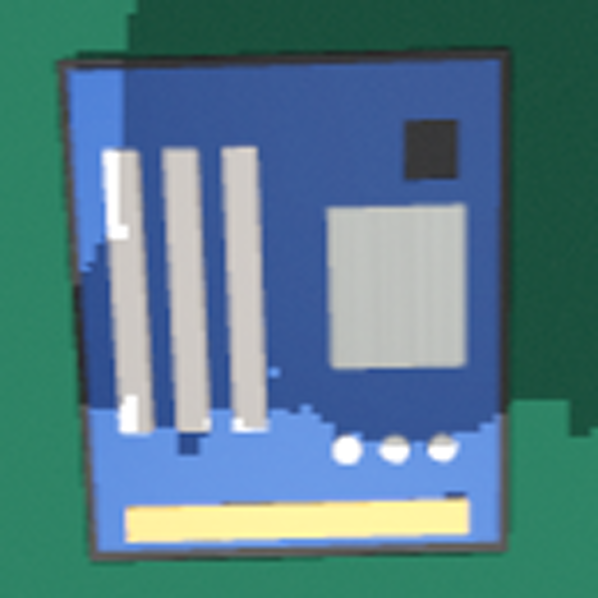

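View pics/w1b.png

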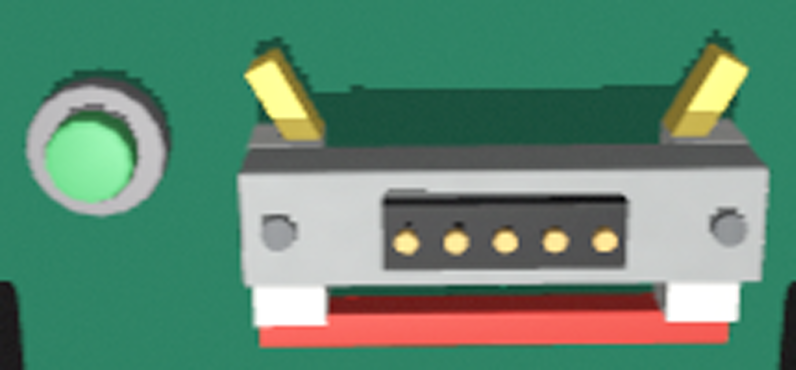

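```bash
cat >> h.py <<'E'
from scipy.optimize import least_squares
def fit(c,model,px,z,x0):
    """model pts (mm xy), px, heights -> x,y,yaw"""
    def f(p):
        cs,sn=np.cos(p[2]),np.sin(p[2])
        return np.concatenate([proj(c,[p[0]+cs*a-sn*b,p[1]+sn*a+cs*b,zz])-q for (a,b),q,zz in zip(model,px,z)])
    r=least_squares(f,x0); return r.x, r.fun
E
python3 - <<'E'
from h import *
import pickle
c=pickle.load(open('w1.pkl','rb'))
A=np.array([(62,61),(508,51),(505,551),(95,558)])/4.6+[180,20]
x,r=fit(c,[(-55,-50),(-55,50),(55,50),(55,-50)],A-.0,[10]*4,[520,90,0]);print('carrier',x.round(3),r.round(1))
B=np.array([(240,173),(768,165),(762,280),(245,286)])/3.7+[145,175]
x,r=fit(c,[(-5,-76),(-5,76),(31,76),(31,-76)],B,[46]*4,[670,130,0]);print('home',x.round(3),r.round(1))
S=np.array([(258,346),(730,342)])/3.7+[145,175]
for p in S: print('stop back',ray(c,*p,14).round(1))
for u,v in [(246,72),(272,50),(748,70),(718,45)]: print('lead',ray(c,u/3.7+145,v/3.7+175,16).round(1))
for h in(25,30,35,40,45): print('btn',h,ray(c,92/3.7+145,158/3.7+175,h).round(1))
t=x[2];print('pred btn',x[:2]+np.array([125*np.sin(t),-125*np.cos(t)]))
E
```

```text
carrier [5.20326e+02 9.40170e+01 4.60000e-02] [-0.9 -0.5  1.1 -0.6  0.9  0.5 -1.1  1. ]
home [6.58403e+02 1.37288e+02 4.00000e-02] [-0.4 -0.3  0.6 -0.1  0.   0.1 -0.2  0.4]
stop back [728.2  62.9  14. ]
stop back [722.9 216.5  14. ]
lead [635.  60.  16.]
lead [627.9  67.9  16. ]
lead [630.6 212.7  16. ]
lead [623.  202.8  16. ]
btn 25 [660.7  14.2  25. ]
btn 30 [659.   15.5  30. ]
btn 35 [657.2  16.7  35. ]
btn 40 [655.4  18.   40. ]
btn 45 [653.6  19.2  45. ]
pred btn [663.3610259   12.38626082]
```

Emit:
apply_moves(
  targets=[
    [2.6, -2.8, 0, 0],
    [2.6, -2.8, 0, 0],
    [2.6, -2.8, 0, 0],
    [0, 0, 0, 8.5],
    [0, 0, 0, 8.5],
    [0, 0, 0, 8.5],
    [0, 0, 0, 8.5],
    [0, 0, 0, 8.5],
  ],
  grip=6.0,
)

```text
time_s: 3.5
eef_pos: [521.3, 24.2, 318.1]
ee_rot: [0.0, 0.351, 0.936, 0.0]
force: [-0.3, -0.4, 0.2]
grip_width: 0.705
```

Emit:
apply_moves(
  targets=[
    [0, 0, 0, 8.5],
    [0, 0, 0, 8.5],
    [0, 0, 0, 8.5],
    [0, 0, 0, 8.5],
    [0, 0, 0, 8.5],
    [0, 0, 0, 4.3],
    [0, 0, 0, 0],
    [0, 0, 0, 0],
  ],
)

```text
time_s: 4.3
eef_pos: [521.5, 23.8, 318.0]
ee_rot: [0.0, 0.691, 0.723, 0.0]
force: [0.2, 0.2, -0.4]
grip_width: 0.702
```

Emit:
apply_moves(
  targets=[
    [0, 0, 5, 0],
    [0, 0, 5, 0],
    [0, 0, 4, 0],
    [0, 0, 4, 0],
    [0, 0, 0, 0],
    [0, 0, 0, 0],
  ],
)

```text
time_s: 4.9
eef_pos: [522.2, 23.3, 138.9]
ee_rot: [0.0, 0.692, 0.722, 0.0]
force: [0.2, -0.6, -0.1]
grip_width: 0.701
```

```bash
cat >> h.py <<'E'
def look(cam,n,crop=None):
    import pickle
    c=capture(cam); pickle.dump(c,open(n+'.pkl','wb'))
    im=cv2.cvtColor(c['img'],cv2.COLOR_RGB2BGR)
    if crop: 
        a,b,cc,d=crop; im=im[b:d,a:cc]
    k=min(800/im.shape[1],600/im.shape[0]); cv2.imwrite(f'pics/{n}.png',cv2.resize(im,None,fx=k,fy=k,interpolation=cv2.INTER_CUBIC)); 
    if crop: print('scale',k)
    return c
def st():
    s=readout.sense(); q=s['ee_rot']; m=Ro.from_quat(q,scalar_first=True).as_matrix()
    print(s['time_s'],s['eef_pos'].round(1),'tx',m[:,0].round(4),'F',s['force'].round(1),'w',round(s['grip_width'],3),s['joints'].round(2)); return s
E
python3 - <<'E'
from h import *
look('wrist','w2'); look('side','s2',(150,90,370,255)); st()
E
```

```text
scale 3.6363636363636362
5.0 [522.9  23.2 140.2] tx [-4.200e-02  9.991e-01 -9.000e-04] F [-0.7 -1.2  0.1] w 0.705 [-0.18  0.5   1.7  -0.    0.94 -0.22]
```

View pics/w2.png

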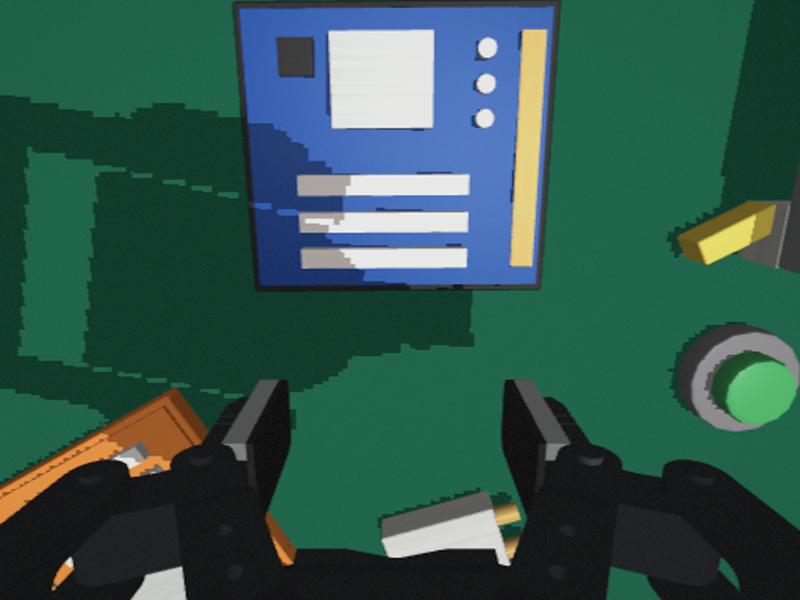

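View pics/s2.png

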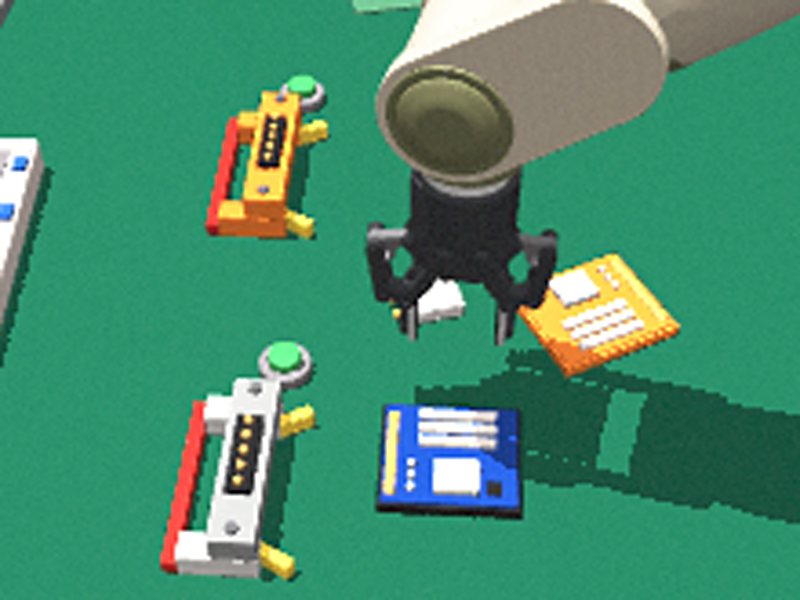

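Run:
```python
from h import *
import pickle
c=pickle.load(open('top0.pkl','rb'))
for u,v in [(433,353),(322,425),(400,552),(515,478)]: print('orange',ray(c,180+u/3.1,125+v/3.1,10).round(0))
c=pickle.load(open('w2.pkl','rb'))
for u,v in [(265,380),(289,380),(503,380),(528,380)]:
    for z in (60,70,80,90): print(u,z,ray(c,u*.64,v*.64,z).round(0),end=' ')
    print()
px=np.array([(257,289),(541,289),(558,4),(235,4)])*.64
print(fit(c,[(-55,-50),(55,-50),(55,50),(-55,50)],px,[10]*4,[520,90,0]))
s=np.array([(678,240),(706,263)])*.64
```

```text
orange [484. -89.  10.]
orange [430.  -6.  10.]
orange [338. -62.  10.]
orange [ 392. -148.   10.]
265 60 [483.  26.  60.] 265 70 [485.  30.  70.] 265 80 [487.  35.  80.] 265 90 [490.  39.  90.] 
289 60 [490.  26.  60.] 289 70 [492.  31.  70.] 289 80 [494.  35.  80.] 289 90 [496.  40.  90.] 
503 60 [555.  29.  60.] 503 70 [552.  33.  70.] 503 80 [550.  37.  80.] 503 90 [547.  42.  90.] 
528 60 [562.  29.  60.] 528 70 [559.  34.  70.] 528 80 [556.  38.  80.] 528 90 [554.  42.  90.] 
(array([5.20130806e+02, 9.24082656e+01, 4.75064978e-02]), array([-1.05742112,  2.34060324, -0.04947343,  1.52486935,  2.3582437 ,
       -1.77760576, -1.39497283, -0.80006529]))
```

Emit:
apply_moves(
  targets=[
    [0, 0, 3, 0],
    [0, 0, 3, 0],
    [0, 0, 0.4, 0],
    [0, 0, 0, 0],
  ],
)

```text
time_s: 5.4
eef_pos: [522.5, 23.1, 75.2]
ee_rot: [0.001, 0.692, 0.722, 0.0]
force: [-0.1, -0.5, 1.1]
grip_width: 0.707
```

Emit:
apply_moves(
  targets=[
    [0, 0, 0.2, 0],
    [0, 0, 0.2, 0],
    [0, 0, 0.1, 0],
    [0, 0, 0, 0],
  ],
)

```text
time_s: 5.8
eef_pos: [522.0, 23.2, 69.3]
ee_rot: [0.0, 0.692, 0.722, 0.0]
force: [0.0, -1.0, -0.4]
grip_width: 0.703
```

Run:
```python
from h import *
look('wrist','w3'); look('side','s3',(220,130,320,205)); st()
```

```text
scale 8.0
5.9 [522.   23.2  69.1] tx [-4.130e-02  9.991e-01 -1.000e-04] F [ 0.4 -0.  -0. ] w 0.701 [-0.18  0.62  1.73 -0.    0.79 -0.22]
```

View pics/w3.png

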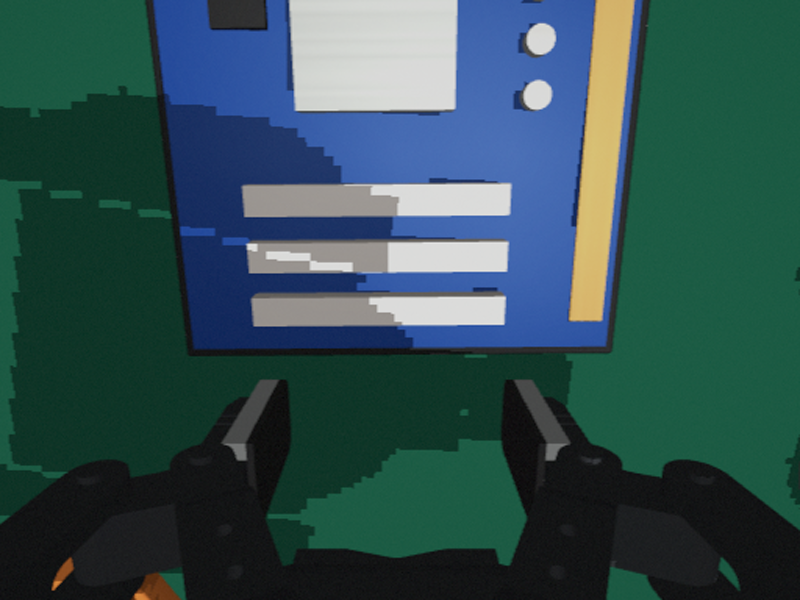

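View pics/s3.png

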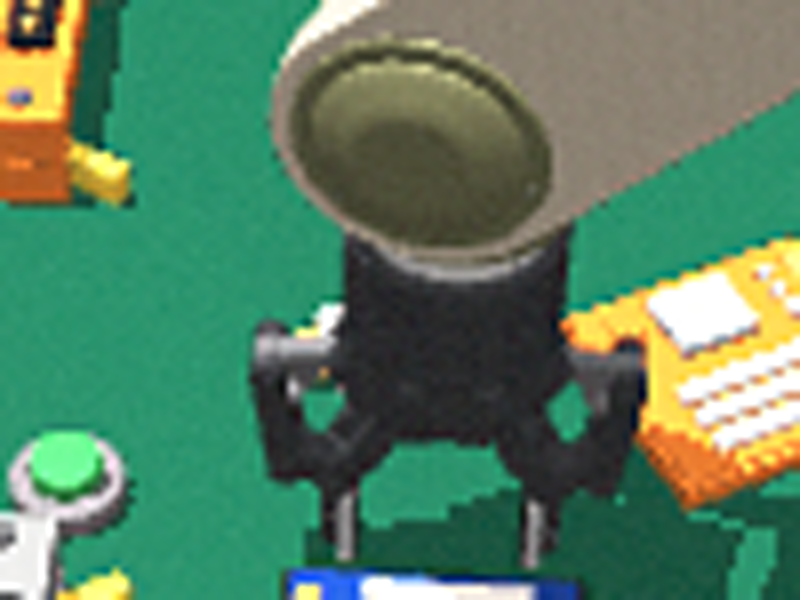

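Run:
```python
from h import *
import pickle
c=pickle.load(open('w3.pkl','rb'))
for u,v in [(190,354),(611,352)]: print(ray(c,u*.64,v*.64,10))
for u,v in [(277,380),(515,380)]: print(ray(c,u*.64,v*.64,3))
```

```text
[467.98235589  41.07332279  10.        ]
[576.91909292  46.15738168  10.        ]
[488.82788342  31.60668922   3.        ]
[554.70054917  34.34335628   3.        ]
```

Emit:
apply_moves(
  targets=[
    [0.5, 0, 0, 0],
    [0.5, 0, 0, 0],
    [0.5, 0, 0, 0],
    [0.5, 0, 0, 0],
    [0.5, 0, 0, 0],
    [0.5, 0, 0, 0],
    [0.3, 0, 0, 0],
    [0, 0, 0, 0],
  ],
)

```text
time_s: 6.7
eef_pos: [520.4, 56.7, 68.9]
ee_rot: [-0.0, 0.692, 0.722, 0.0]
force: [-0.1, 0.2, -1.1]
grip_width: 0.704
```

Run:
```python
from h import *
look('wrist','w4'); look('top','t4',(160,110,360,260)); st()
```

```text
scale 4.0
6.8 [520.4  56.4  68.8] tx [-4.130e-02  9.991e-01  4.000e-04] F [-0.1  0.2 -0.8] w 0.709 [-0.12  0.62  1.73  0.    0.79 -0.16]
```

View pics/w4.png

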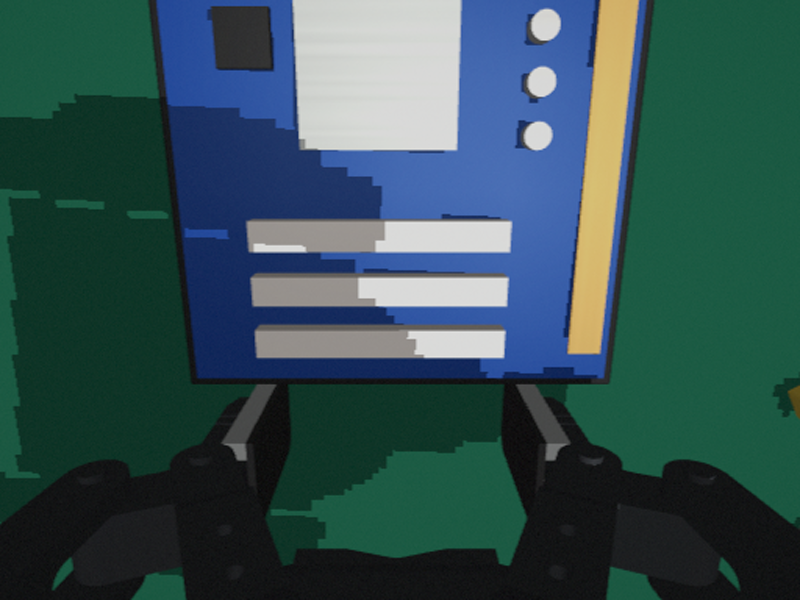

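View pics/t4.png

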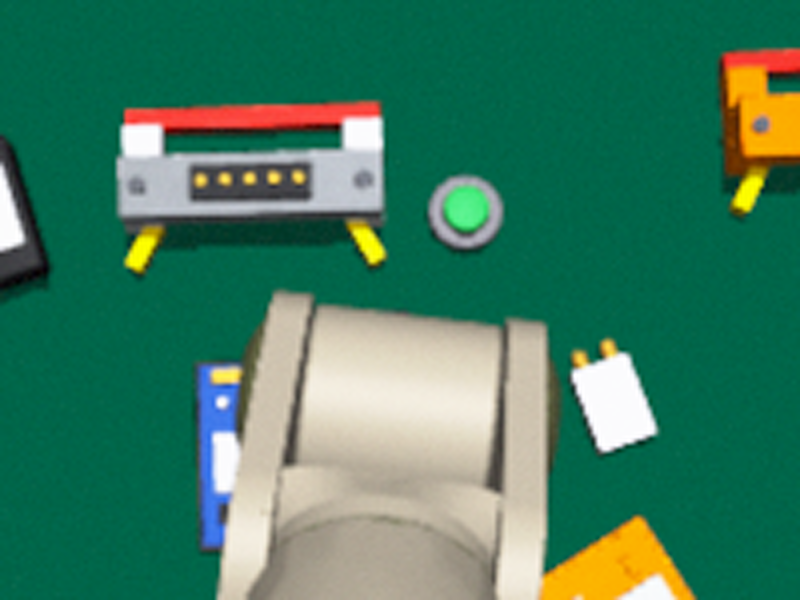

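Emit:
apply_moves(
  targets=[
    [0.4, 0, 0, 0],
    [0.4, 0, 0, 0],
    [0.4, 0, 0, 0],
    [0.2, 0, 0, 0],
    [0.1, 0, 0, 0],
    [0, 0, 0, 0],
  ],
)

```text
time_s: 7.4
eef_pos: [519.9, 71.4, 68.9]
ee_rot: [-0.0, 0.692, 0.722, 0.0]
force: [-0.4, 0.4, -0.5]
grip_width: 0.704
```

Emit:
apply_moves(
  targets=[
    [-0.5, 0, 0, 0],
    [-1.5, 0, 0, 0],
    [0, 0, -4, 0],
    [0, 0, -5, 0],
    [0, 0, -5, 0],
    [0, 0, -5, 0],
    [0, 0, -5, 0],
    [0, 0, 0, 0],
  ],
)

```text
time_s: 8.2
eef_pos: [522.1, 50.0, 315.6]
ee_rot: [0.005, 0.693, 0.721, 0.004]
force: [0.3, 0.4, -0.3]
grip_width: 0.703
```

Run:
```python
from h import *
look('wrist','w5'); st()
```

```text
8.25 [521.4  50.1 311.8] tx [-0.0405  0.9992 -0.0011] F [-0.5  0.5 -0.8] w 0.703 [-0.13  0.3   1.49 -0.    1.34 -0.17]
```

View pics/w5.png

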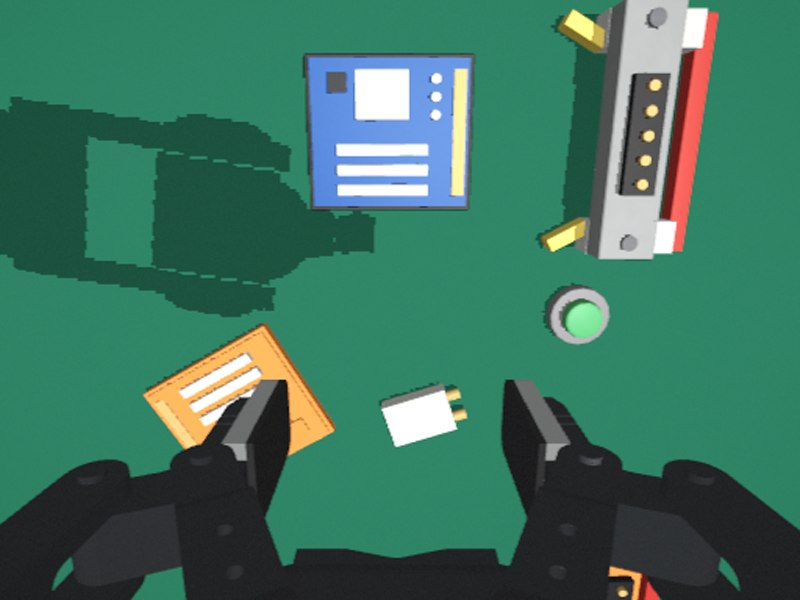

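Run:
```python
from h import *
import pickle
c=pickle.load(open('w5.pkl','rb'))
im=cv2.cvtColor(c['img'],cv2.COLOR_RGB2BGR)
cv2.imwrite('pics/w5b.png',cv2.resize(im[0:175,335:470],None,fx=3.4,fy=3.4,interpolation=cv2.INTER_CUBIC))
cv2.imwrite('pics/w5a.png',cv2.resize(im[25:145,185:315],None,fx=4.6,fy=4.6,interpolation=cv2.INTER_CUBIC))
```

```text
(no output)
```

View pics/w5b.png

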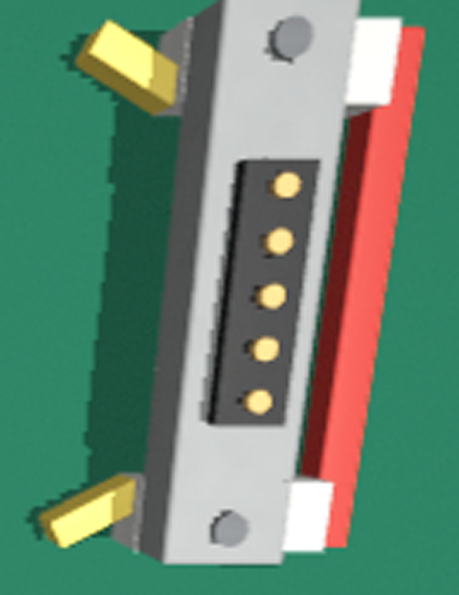

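View pics/w5a.png

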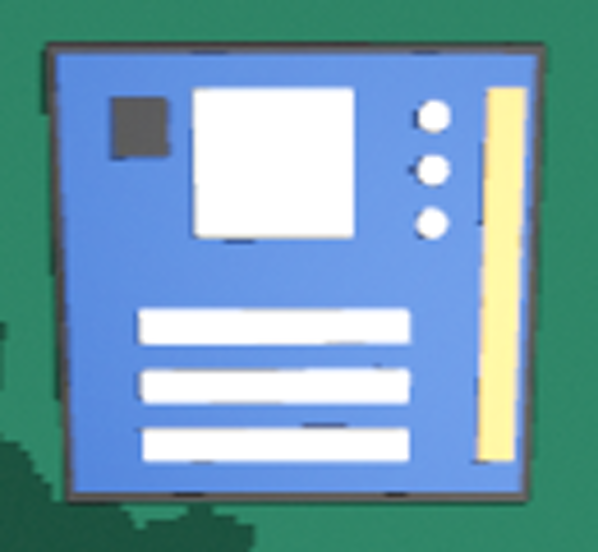

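Run:
```python
from h import *
import pickle
c=pickle.load(open('w5.pkl','rb'))
A=np.array([(48,45),(546,44),(527,499),(70,497)])/4.6+[185,25]
x,r=fit(c,[(-55,50),(55,50),(55,-50),(-55,-50)],A,[10]*4,[520,130,0]);print('carrier',x.round(3),r.round(1));X=x
# jig: bar bottom corners + lead tips + stop back
px=np.array([(163,562),(283,563),(425,27),(347,546)])/3.4+[335,0]
x,r=fit(c,[(-5,-76),(31,-76),(67,76),(67,-76)],px,[46,46,14,14],[670,130,0]);print('home',x.round(3),r.round(1))
for u,v in [(108,20),(75,62),(38,518),(65,547)]: print(ray(c,u/3.4+335,v/3.4,16 ).round(1))
for H in (x,[658.4,137.3,.040]):
    d=X[:2]-H[:2];t=H[2]; print('lane',d@[np.cos(t),np.sin(t)],d@[-np.sin(t),np.cos(t)],X[2]-t)
```

```text
carrier [5.19176e+02 1.32978e+02 4.20000e-02] [-0.5 -1.   0.5 -0.6  0.9  0.7 -0.9  1.3]
home [6.59075e+02 1.36615e+02 3.60000e-02] [ 0.   0.4  0.   0.2  0.2 -0.4 -0.3 -0.1]
[630.2 211.8  16. ]
[622.1 200.6  16. ]
[626.7  68.4  16. ]
[636.5  59.4  16. ]
lane -139.94001794478618 1.4002622874416926 0.005619038926367802
lane -139.28595710377002 1.248457673595599 0.0016171470220895934
```

Emit:
apply_moves(
  targets=[
    [0, 0, 0, -8.5],
    [0, 0, 0, -8.5],
    [0, 0, 0, -8.5],
    [0, 0, 0, -8.5],
    [0, 0, 0, -8.5],
    [0, 0, 0, -8.5],
    [0, 0, 0, -8.5],
    [0, 0, 0, -8.5],
  ],
)

```text
time_s: 9.05
eef_pos: [520.5, 50.4, 307.3]
ee_rot: [-0.001, 0.168, 0.986, -0.0]
force: [-0.0, 0.4, -0.0]
grip_width: 0.704
```

Emit:
apply_moves(
  targets=[
    [0, 0, 0, -8.5],
    [0, 0, 0, -8.5],
    [0, 0, 0, -5],
    [2.7, 2.8, 0, 0],
    [2.7, 2.8, 0, 0],
    [2.7, 2.8, 0, 0],
    [0, 0, 0, 0],
    [0, 0, 0, 0],
  ],
)

```text
time_s: 9.85
eef_pos: [436.2, 131.4, 308.2]
ee_rot: [-0.001, -0.021, 1.0, -0.0]
force: [-0.0, 0.6, 0.0]
grip_width: 0.702
```

Run:
```python
from h import *
look('wrist','w6'); st()
```

```text
9.9 [436.7 131.1 308.2] tx [-9.992e-01 -4.090e-02  9.000e-04] F [-0.1 -0.  -0.1] w 0.704 [ 0.03  0.16  1.68 -0.    1.3  -1.58]
```

View pics/w6.png

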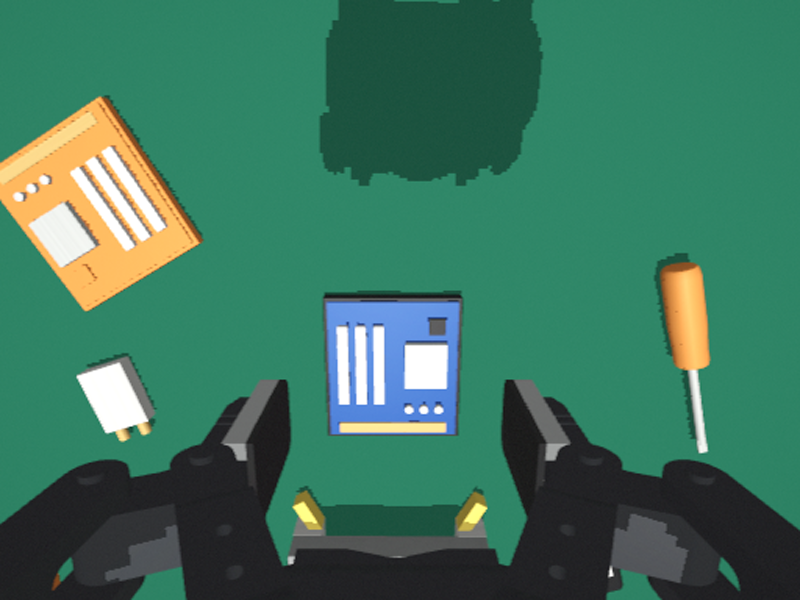

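Emit:
apply_moves(
  targets=[
    [0, -0.15, 4.5, 0],
    [0, 0, 4.5, 0],
    [0, 0, 4.5, 0],
    [0, 0, 4.5, 0],
    [0, 0, 3, 0],
    [0, 0, 2, 0],
    [0, 0, 0.8, 0],
    [0, 0, 0, 0],
  ],
)

```text
time_s: 10.7
eef_pos: [436.5, 129.6, 70.0]
ee_rot: [-0.001, -0.02, 1.0, -0.0]
force: [0.8, -0.2, 0.0]
grip_width: 0.704
```

Run:
```python
from h import *
look('wrist','w7'); st()
```

```text
10.75 [436.9 129.8  71. ] tx [-9.992e-01 -4.040e-02  1.000e-04] F [-0.   0.4 -0.9] w 0.702 [ 0.03  0.51  1.93 -0.    0.7  -1.58]
```

View pics/w7.png

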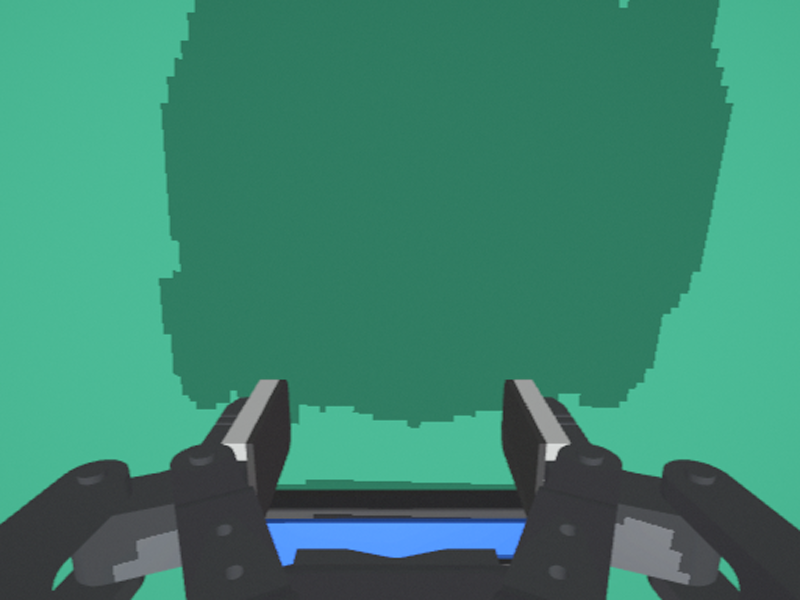

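Emit:
apply_moves(
  targets=[
    [-0.5, 0, 0.1, 0],
    [-0.8, 0, 0, 0],
    [-0.8, 0, 0, 0],
    [-0.8, 0, 0, 0],
    [-0.8, 0, 0, 0],
    [-0.8, 0, 0, 0],
    [-0.8, 0, 0, 0],
    [-0.6, 0, 0, 0],
  ],
)

```text
time_s: 11.55
eef_pos: [496.1, 132.7, 69.8]
ee_rot: [0.0, -0.021, 1.0, 0.0]
force: [-4.6, -0.1, 4.1]
grip_width: 0.704
```

Emit:
apply_moves(
  targets=[
    [-0.6, 0, 0, 0],
    [-0.8, 0, 0, 0],
    [-0.8, 0, 0, 0],
    [-0.8, 0, 0, 0],
    [-0.8, 0, 0, 0],
    [-0.5, 0, 0, 0],
    [-0.3, 0, 0, 0],
    [0, 0, 0, 0],
  ],
)

```text
time_s: 12.35
eef_pos: [541.9, 134.6, 69.9]
ee_rot: [0.001, -0.021, 1.0, 0.0]
force: [0.7, -0.9, 0.2]
grip_width: 0.705
```

Run:
```python
from h import *
look('wrist','w8'); look('top','t8',(160,110,320,230)); look('side','s8',(170,80,310,185)); st()
```

```text
scale 5.0
scale 5.714285714285714
12.5 [541.5 134.6  70. ] tx [-0.9992 -0.0412 -0.001 ] F [-0.3 -0.2 -0.5] w 0.703 [ 0.03  0.67  1.62 -0.    0.85 -1.58]
```

View pics/s8.png

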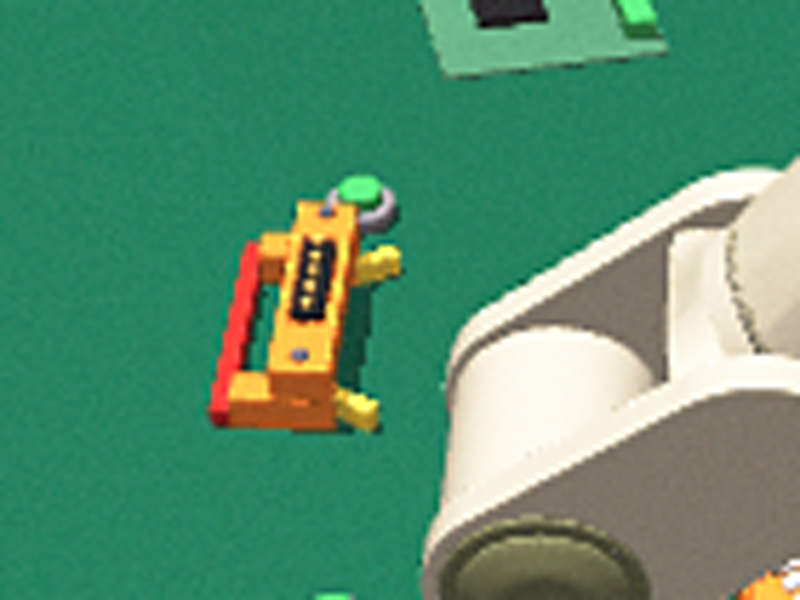

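View pics/t8.png

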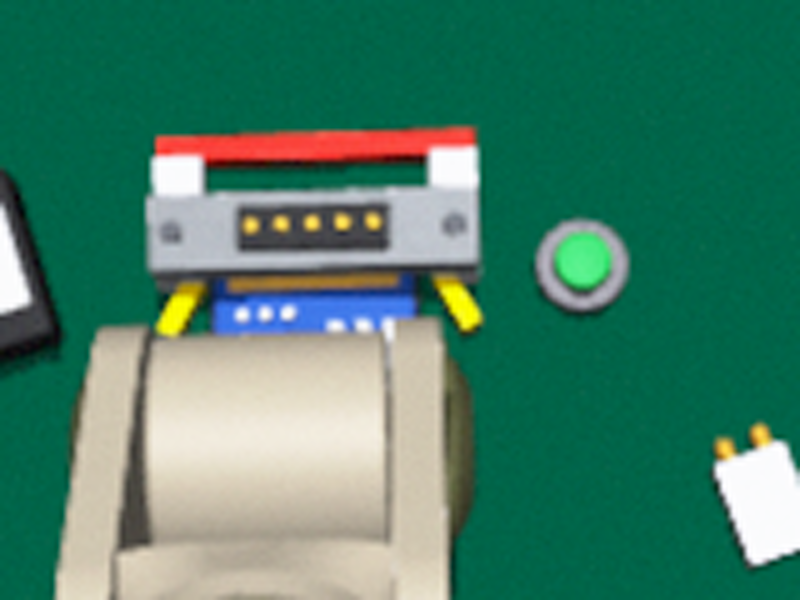

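View pics/w8.png

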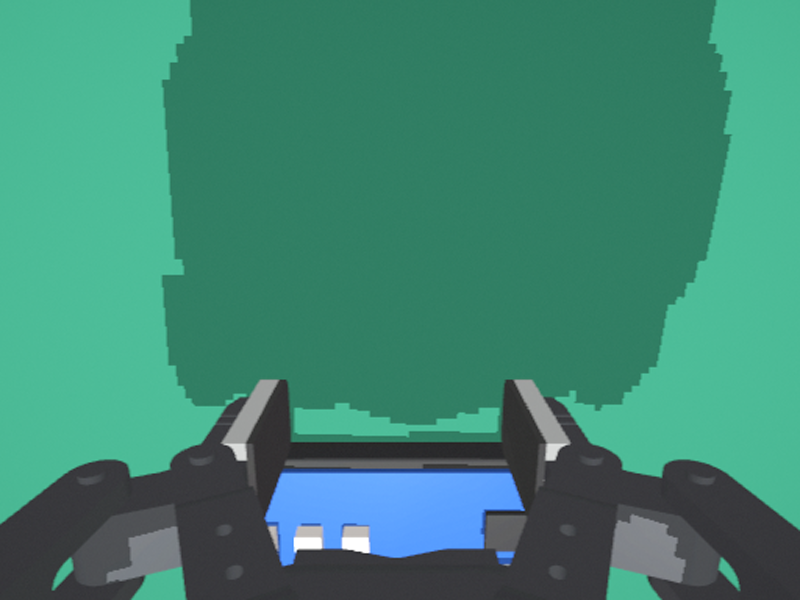

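Emit:
apply_moves(
  targets=[
    [-0.5, -0.03, 0, 0],
    [-0.6, -0.03, 0, 0],
    [-0.6, -0.03, 0, 0],
    [-0.6, -0.03, 0, 0],
    [-0.6, -0.03, 0, 0],
    [-0.6, 0, 0, 0],
    [-0.4, 0, 0, 0],
    [-0.2, 0, 0, 0],
  ],
)

```text
time_s: 13.3
eef_pos: [582.7, 134.8, 69.9]
ee_rot: [0.0, -0.021, 1.0, -0.0]
force: [-5.2, -0.6, 4.4]
grip_width: 0.701
```

Run:
```python
from h import *
look('top','t9',(160,110,320,230)); st()
```

```text
scale 5.0
13.35 [582.8 134.7  69.9] tx [-9.992e-01 -4.110e-02 -4.000e-04] F [-1.1  0.5  0.8] w 0.699 [ 0.03  0.74  1.49 -0.    0.91 -1.58]
```

View pics/t9.png

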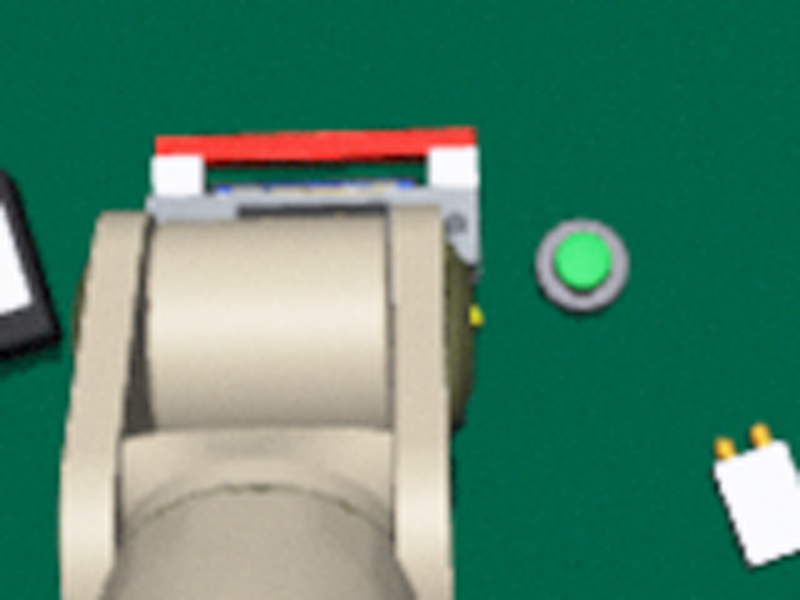

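Emit:
apply_moves(
  targets=[
    [-0.3, 0, 0, 0],
    [-0.3, 0, 0, 0],
    [-0.2, 0, 0, 0],
  ],
)

```text
time_s: 13.65
eef_pos: [590.6, 135.1, 69.8]
ee_rot: [0.0, -0.021, 1.0, -0.0]
force: [-3.1, 0.1, 1.5]
grip_width: 0.703
```

Emit:
apply_moves(
  targets=[
    [-0.1, 0, 0, 0],
    [-0.1, 0, 0, 0],
  ],
)

```text
time_s: 13.85
eef_pos: [592.2, 135.2, 69.8]
ee_rot: [-0.0, -0.021, 1.0, 0.0]
force: [-8.3, -1.0, 3.4]
grip_width: 0.706
```

Emit:
apply_moves(
  targets=[
    [-0.1, 0, 0, 0],
  ],
)

```text
time_s: 13.95
eef_pos: [592.5, 135.3, 69.8]
ee_rot: [-0.002, -0.021, 1.0, -0.0]
force: [-13.3, -0.8, 8.1]
grip_width: 0.704
```

Emit:
apply_moves(
  targets=[
    [-0.1, 0, 0, 0],
  ],
)

```text
time_s: 14.05
eef_pos: [592.7, 135.3, 69.7]
ee_rot: [-0.003, -0.021, 1.0, -0.0]
force: [-17.9, -2.4, 10.8]
grip_width: 0.705
```

Emit:
apply_moves(
  targets=[
    [-0.1, 0, 0, 0],
    [-0.1, 0, 0, 0],
    [0, 0, 0, 0],
  ],
)

```text
time_s: 14.35
eef_pos: [593.1, 135.5, 69.6]
ee_rot: [-0.005, -0.021, 1.0, -0.0]
force: [-24.2, -2.5, 16.1]
grip_width: 0.697
```

Run:
```python
from h import *
look('top','t10',(190,125,260,178)); st()
```

```text
scale 11.320754716981131
14.4 [593.2 135.4  69.6] tx [-0.9991 -0.0417  0.0108] F [-24.3  -1.8  16.5] w 0.699 [ 0.03  0.76  1.45 -0.    0.95 -1.58]
```

View pics/t10.png

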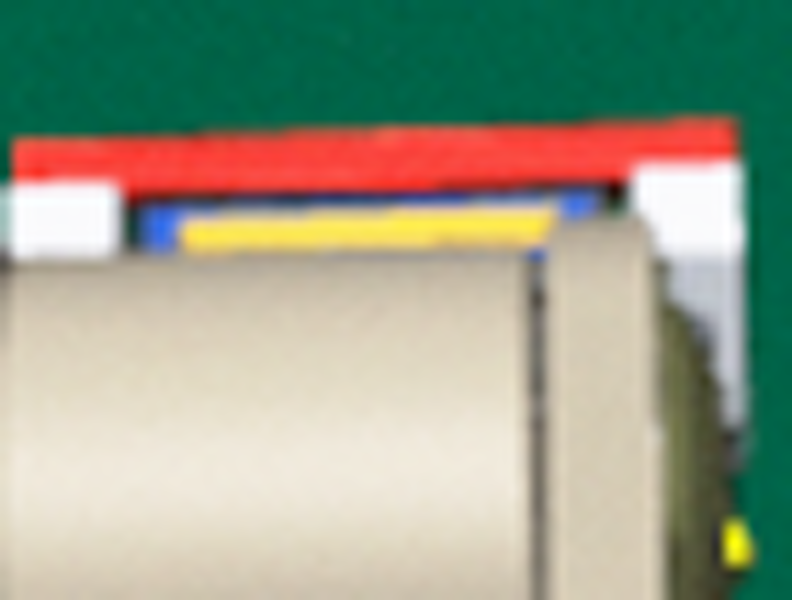

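Emit:
apply_moves(
  targets=[
    [0.3, 0, 0, 0],
    [0.5, 0, 0, 0],
    [1.5, 0, 0, 0],
    [0, 0, -4, 0],
    [0, 0, -4, 0],
    [0, 0, -4, 0],
    [0, 0, 0, 0],
    [0, 0, 0, 0],
  ],
)

```text
time_s: 15.2
eef_pos: [573.7, 134.4, 190.5]
ee_rot: [0.001, -0.021, 1.0, 0.0]
force: [-1.0, 0.6, -0.5]
grip_width: 0.704
```

Run:
```python
from h import *
look('wrist','w11'); st()
```

```text
15.25 [573.2 134.4 189.3] tx [-0.9992 -0.0412  0.    ] F [ 0.2 -0.2  0.6] w 0.705 [ 0.03  0.56  1.44 -0.    1.14 -1.58]
```

View pics/w11.png

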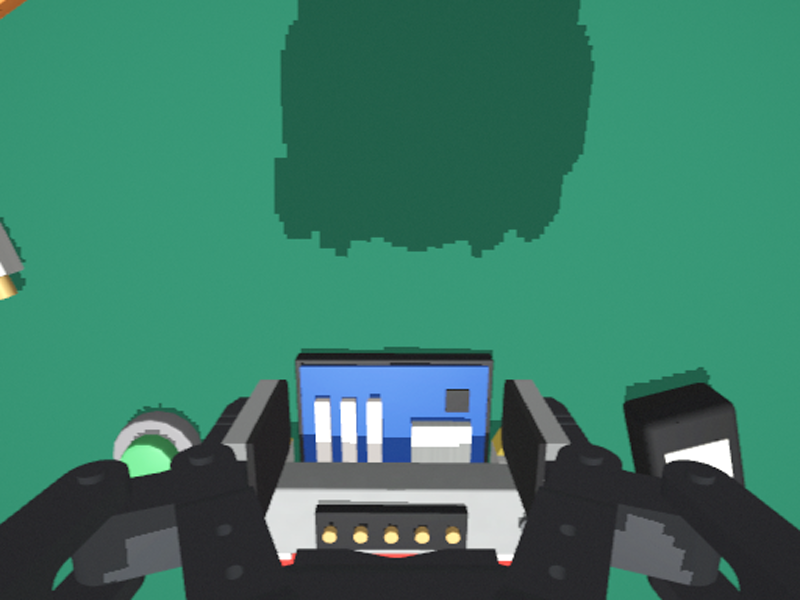

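Emit:
apply_moves(
  targets=[
    [-0.5, -2.5, -4, 0],
    [-0.5, -2.5, -4, 0],
    [-0.5, -2.5, -4, 0],
    [0, 0, 0, 0],
    [0, 0, 0, 0],
  ],
  grip=0,
)

```text
time_s: 15.75
eef_pos: [591.5, 59.7, 308.7]
ee_rot: [-0.0, -0.02, 1.0, 0.0]
force: [0.4, 0.2, -1.4]
grip_width: -0.001
```

Run:
```python
from h import *
look('wrist','w12'); look('side','s12',(180,100,270,180)); st()
```

```text
scale 7.5
15.85 [591.   60.6 307.6] tx [-0.9991 -0.0416  0.0036] F [ 0.   0.2 -0.7] w 0.005 [-0.09  0.47  1.27  0.    1.41 -1.71]
```

View pics/w12.png

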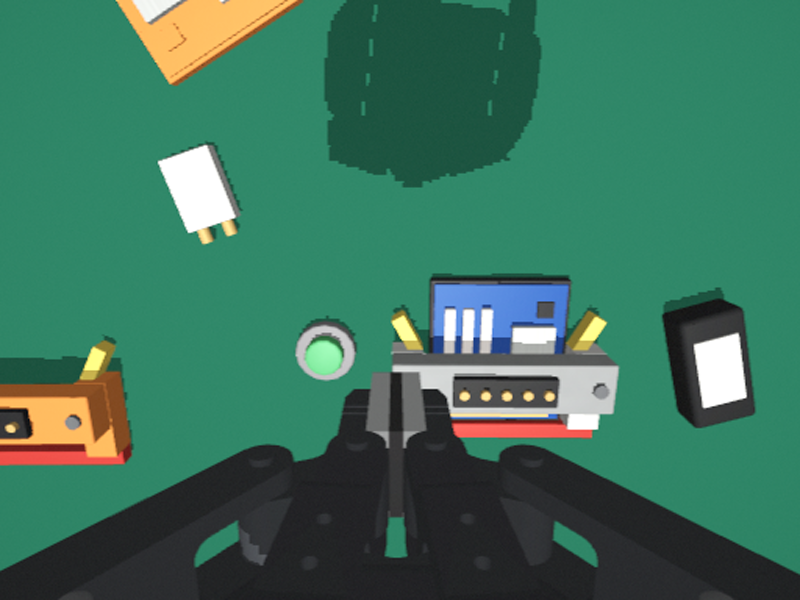

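View pics/s12.png

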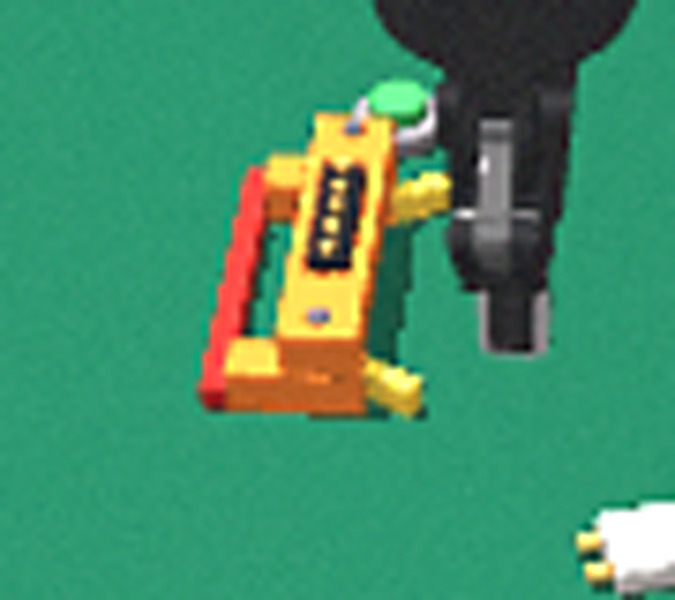

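Run:
```python
from h import *
import pickle
c=pickle.load(open('w12.pkl','rb'))
a=ray(c,431*.64,278*.64,10);b=ray(c,571*.64,279*.64,10);print(a,b,(a+b)/2,np.arctan2(a[0]-b[0],b[1]-a[1]))
im=cv2.cvtColor(c['img'],cv2.COLOR_RGB2BGR)
cv2.imwrite('pics/w12b.png',cv2.resize(im[165:290,180:405],None,fx=3.5,fy=3.5,interpolation=cv2.INTER_CUBIC))
obs=[]
def green(n,x0,x1,y0,y1):
    c=pickle.load(open(n,'rb')); h=cv2.cvtColor(c['img'],cv2.COLOR_RGB2HSV)[y0:y1,x0:x1]
    m=cv2.inRange(h,(45,90,130),(75,255,255))
    k,l,s,ce=cv2.connectedComponentsWithStats(m); i=1+np.argmax(s[1:,4]); print(n,s[i],ce[i]); return c,ce[i]+[x0,y0]
L=[green('w1.pkl',145,195,190,240),green('w12.pkl',180,235,200,250),green('w5.pkl',345,395,180,225),green('top0.pkl',260,295,148,176)]
r=least_squares(lambda p:np.concatenate([proj(c,p)-q for c,q in L]),[660,13,25]);print(r.x,r.fun.round(1))
```

```text
[604.25508374  86.37301822  10.        ] [600.93653704 185.43905967  10.        ] [602.59581039 135.90603894  10.        ] 0.03348580602981297
w1.pkl [ 13  17  23  23 405] [23.68641975 27.80493827]
w12.pkl [ 15  17  25  23 415] [26.78313253 28.11807229]
w5.pkl [ 17  13  24  23 424] [28.24528302 24.35141509]
top0.pkl [ 11   8  11  12 105] [16.06666667 13.64761905]
[663.04605208  11.50885216  19.31948808] [ 0.1  0.1 -0.   0.1 -0.  -0.1  0.1  0.3]
```

View pics/w12b.png

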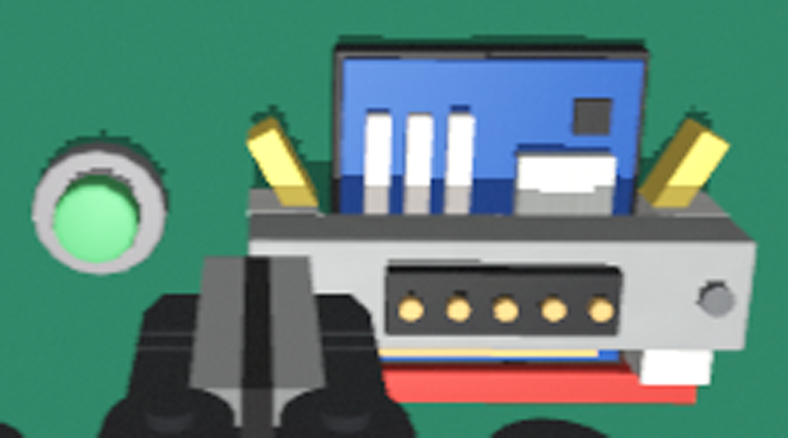

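Emit:
apply_moves(
  targets=[
    [-2.4, -1.7, 0, 0],
    [-2.3, -1.7, 0, 0],
    [-2.3, -1.8, 0, 0],
    [0, 0, 4.5, 0],
    [0, 0, 4.5, 0],
    [0, 0, 4.5, 0],
    [0, 0, 4, 0],
    [0, 0, 0, 0],
  ],
)

```text
time_s: 16.65
eef_pos: [660.5, 12.2, 127.5]
ee_rot: [-0.007, -0.021, 1.0, 0.001]
force: [-0.1, -1.2, -0.1]
grip_width: 0.001
```

Run:
```python
from h import *
look('wrist','w13'); look('side','s13',(170,70,300,170)); st()
```

```text
scale 6.0
16.75 [663.5  11.6 134.9] tx [-0.9991 -0.0419  0.001 ] F [ 0.8 -0.3  0.2] w -0.001 [-0.16  0.77  1.22  0.    1.15 -1.77]
```

View pics/w13.png

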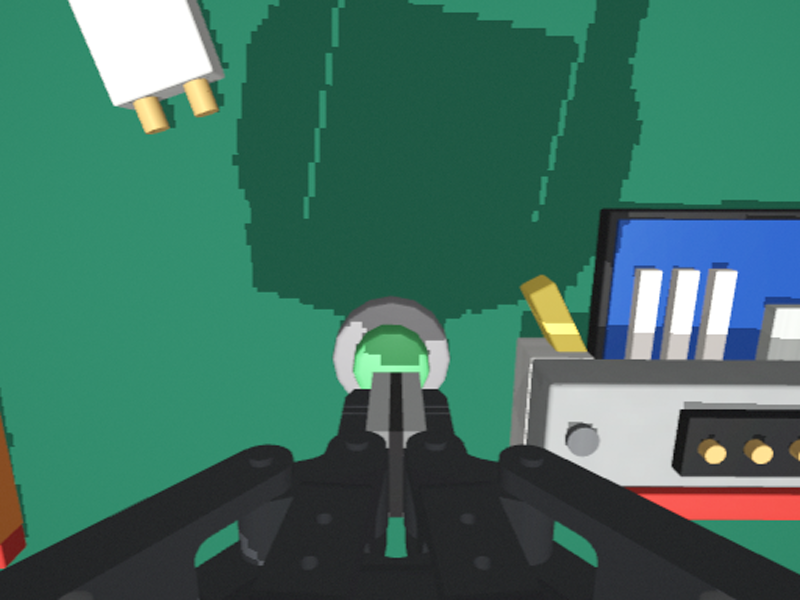

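View pics/s13.png

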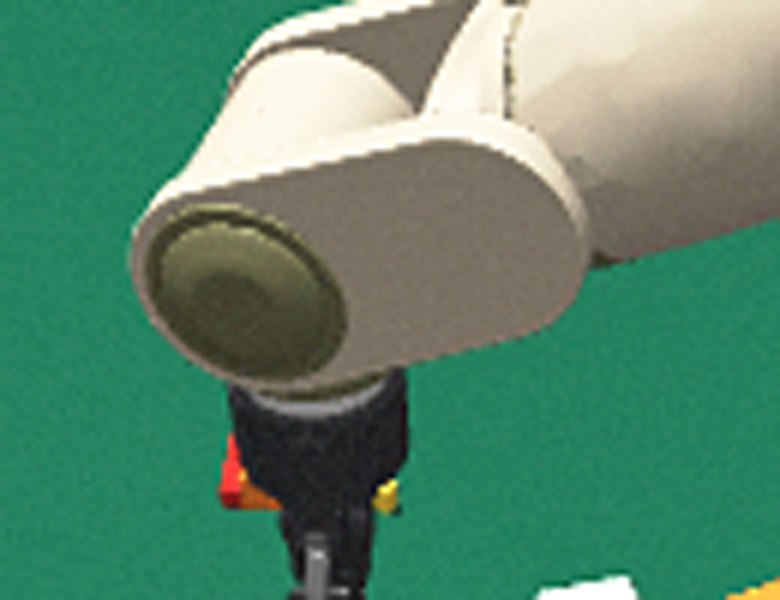

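Emit:
apply_moves(
  targets=[
    [0, 0, 1.5, 0],
    [0, 0, 1.5, 0],
    [0, 0, 0.5, 0],
    [0, 0, 0, 0],
  ],
)

```text
time_s: 17.15
eef_pos: [663.2, 11.1, 99.0]
ee_rot: [-0.001, -0.021, 1.0, 0.0]
force: [0.5, -0.4, 0.7]
grip_width: -0.001
```

Emit:
apply_moves(
  targets=[
    [0, 0, 0.2, 0],
    [0, 0, 0.2, 0],
    [0, 0, 0, 0],
  ],
)

```text
time_s: 17.45
eef_pos: [663.6, 11.0, 96.0]
ee_rot: [0.0, -0.021, 1.0, -0.0]
force: [-0.4, 0.6, 0.5]
grip_width: 0.001
```

Emit:
apply_moves(
  targets=[
    [0, 0, 0.2, 0],
    [0, 0, 0.1, 0],
    [0, 0, 0, 0],
  ],
)

```text
time_s: 17.75
eef_pos: [663.7, 11.0, 93.2]
ee_rot: [0.0, -0.021, 1.0, -0.0]
force: [0.9, -0.3, 2.5]
grip_width: -0.0
```

Contact begins (about 2.5 N). I'll press on until the force rises steeply past 5 N.

Emit:
apply_moves(
  targets=[
    [0, 0, 0.2, 0],
    [0, 0, 0.1, 0],
    [0, 0, 0, 0],
  ],
)

```text
time_s: 18.05
eef_pos: [663.7, 11.0, 90.1]
ee_rot: [0.0, -0.021, 1.0, -0.0]
force: [0.6, 0.7, 3.9]
grip_width: 0.003
```

Emit:
apply_moves(
  targets=[
    [0, 0, 0.1, 0],
    [0, 0, 0.1, 0],
    [0, 0, 0, 0],
  ],
)

```text
time_s: 18.35
eef_pos: [663.8, 11.0, 88.7]
ee_rot: [0.0, -0.021, 1.0, -0.0]
force: [-1.0, 0.5, 8.9]
grip_width: 0.003
```

Emit:
apply_moves(
  targets=[
    [0, 0, 0.1, 0],
    [0, 0, 0.1, 0],
    [0, 0, 0, 0],
  ],
)

```text
time_s: 18.65
eef_pos: [663.8, 11.0, 88.4]
ee_rot: [0.001, -0.021, 1.0, -0.0]
force: [-7.0, 1.1, 21.0]
grip_width: 0.0
```

Run:
```python
from h import *
look('wrist','w14',(180,160,320,265)); st()
```

```text
scale 5.714285714285714
18.7 [663.9  11.   88.4] tx [-0.9991 -0.0414 -0.0013] F [-7.3  0.4 21.4] w -0.0 [-0.16  0.83  1.24 -0.    1.07 -1.77]
```

View pics/w14.png

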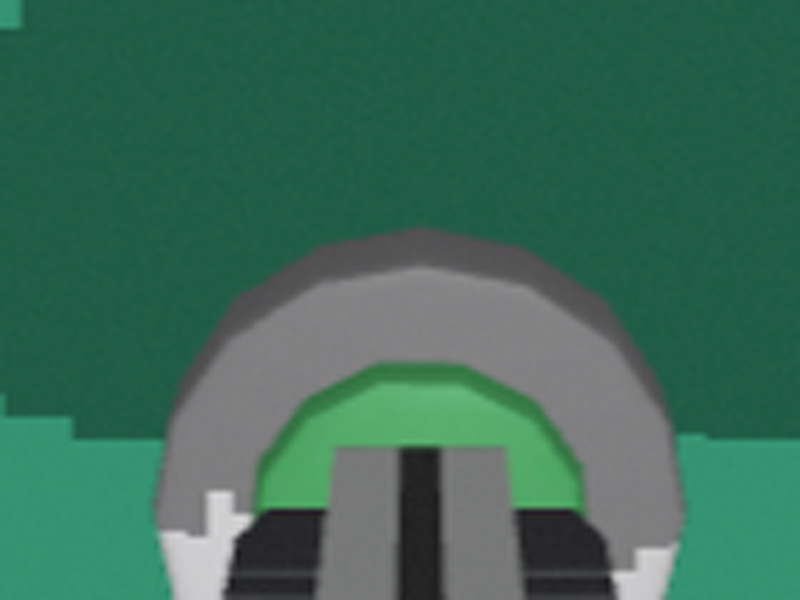

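Emit:
apply_moves(
  targets=[
    [0, 0, -0.5, 0],
    [0, 0, -1, 0],
    [0, 0, -4, 0],
    [0, 0, -5, 0],
    [0, 0, -5, 0],
    [0, 0, -5, 0],
    [3, 0, -1, 0],
    [3, 0, 0, 0],
  ],
)

```text
time_s: 19.5
eef_pos: [603.1, 8.5, 302.9]
ee_rot: [0.002, -0.021, 1.0, -0.0]
force: [0.6, -0.3, -0.7]
grip_width: 0.001
```

Emit:
apply_moves(
  targets=[
    [2, 0, 0, 0],
    [0, 4, 0, 0],
    [0, 3, 0, 0],
    [0, 0, 0, 0],
    [0, 0, 0, 0],
  ],
)

```text
time_s: 20.0
eef_pos: [580.5, 77.9, 300.6]
ee_rot: [-0.001, -0.021, 1.0, -0.0]
force: [0.6, -0.7, -1.0]
grip_width: -0.003
```

Run:
```python
from h import *
look('wrist','w15'); look('top','t15',(160,110,320,230)); st()
```

```text
scale 5.0
20.1 [580.7  76.9 300.6] tx [-9.992e-01 -4.050e-02  8.000e-04] F [-0.1  0.3 -0.2] w -0.001 [-0.07  0.45  1.31 -0.    1.38 -1.68]
```

View pics/w15.png

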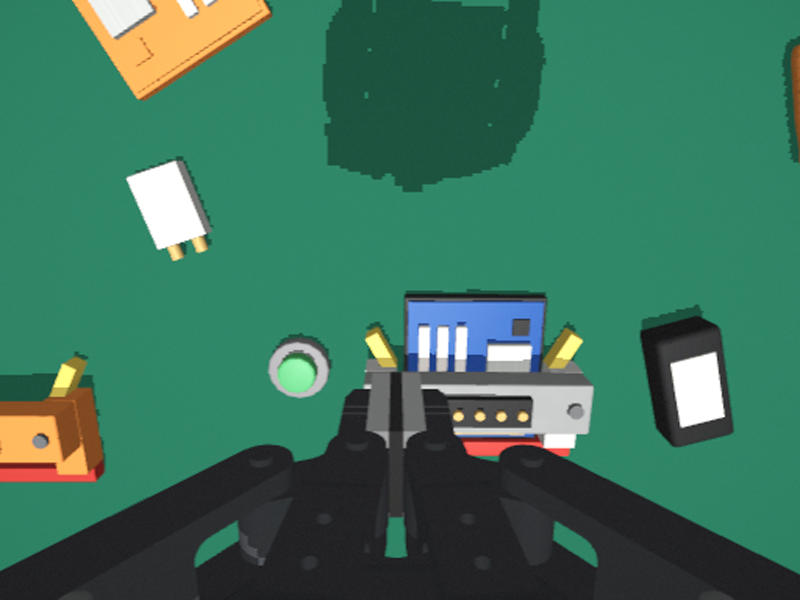

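View pics/t15.png

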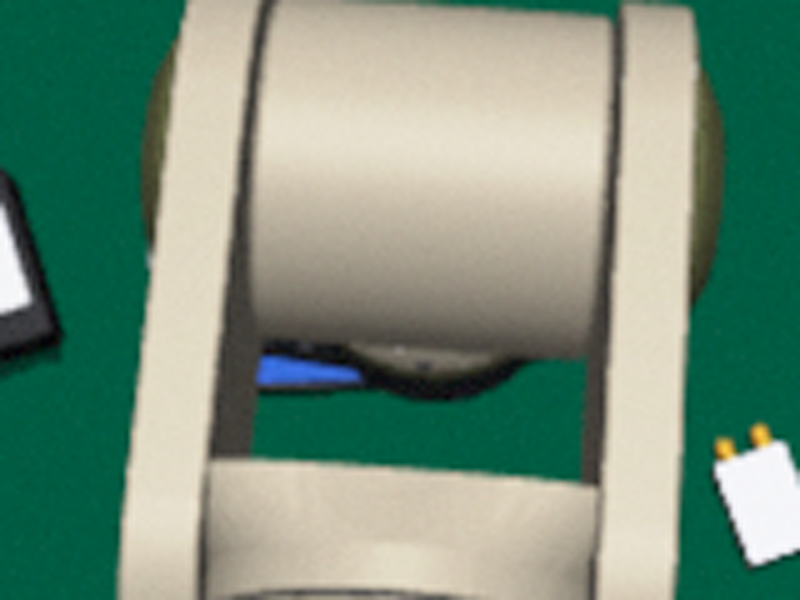

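Emit:
apply_moves(
  targets=[
    [2, -4, 0, 0],
    [2, -4, 0, 0],
    [2, -4, 0, 0],
    [2, -4, 0, 0],
    [2, -4, 0, 0],
    [0, -2, 0, 0],
    [0, 0, 0, 0],
  ],
)

```text
time_s: 20.8
eef_pos: [489.2, -149.3, 300.8]
ee_rot: [-0.0, -0.018, 1.0, -0.0]
force: [-0.3, 0.3, 0.0]
grip_width: -0.002
```

Run:
```python
from h import *
look('top','t16',(190,125,290,200)); look('side','s16',(170,90,320,310));st()
```

```text
scale 8.0
scale 2.727272727272727
20.9 [ 489.7 -146.6  300.8] tx [-9.992e-01 -3.980e-02  3.000e-04] F [0.6 0.4 0.3] w 0.001 [-0.52  0.29  1.54  0.    1.31 -2.13]
```

View pics/t16.png

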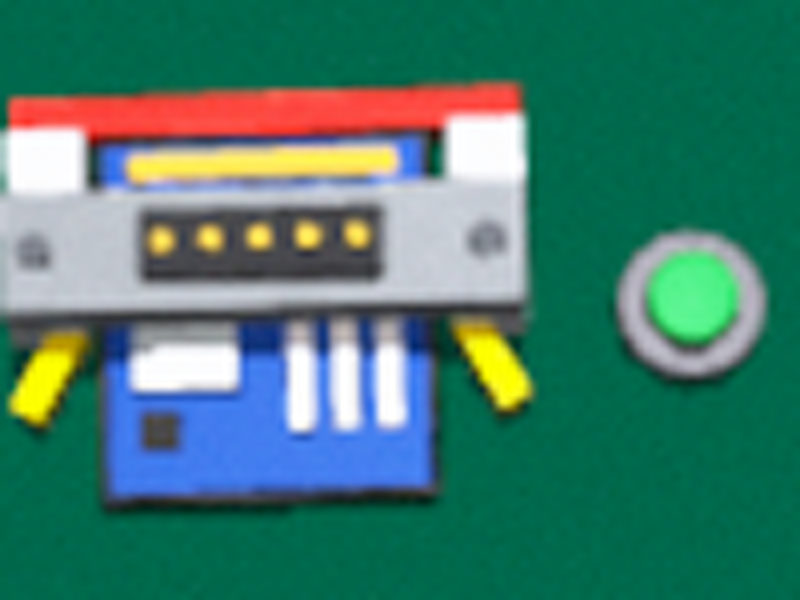

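View pics/s16.png

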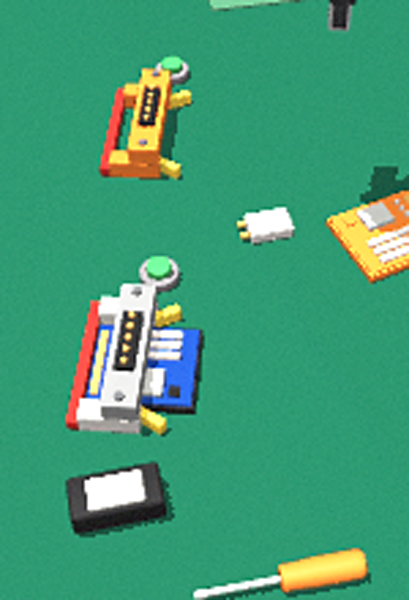

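Run:
```python
from h import *
print(ctrl.finish_job()); st()
```

```text
the job is handed in; nothing more can be done
None
the job is handed in; nothing more can be done
```

The carrier is home against the red end stop and the start button was pressed and released. I handed the job in at about 21 s of the 67 s allowed, with the arm clear of everything.

- **Alignment:** I pushed the blue carrier about 38 mm sideways with two fingertips to line it up with the grey jig's lane. The orange carrier and orange jig were left alone.
- **Push home:** I pushed it through the lead-ins and under the bridge. It met the stop at 593 mm, where the arm stopped advancing and the push force rose to 24 N.
- **Home check:** The rear edge measured 602.6 mm against 603.7 mm expected. Its angle was 0.034 rad against the lane's 0.038 rad, so it is square within measurement error. In the last top view the front edge runs along the stop with an even gap line.
- **Button:** I pressed with the closed fingertips. The force rose gently to about 5 N over roughly 6 mm, then steeply to 21 N at a hard stop, so it was fully down. It was up again in the last picture.
- **Other items:** The adapter, screwdriver and metal module were never touched and look unmoved in the last pictures.

No check failed. The top camera resolves only about 2.4 mm per pixel, so the home result rests mostly on the contact force and the wrist-camera measurement.

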